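# Switch the utility room back on at the interlocked isolator bank

## Robot

A 6-joint arm with a two-finger parallel gripper is mounted at the origin on the work surface. World frame = base frame: x ahead of the robot, y to its left, z up, the work surface at z = 0. Lengths are in mm, angles in rad, forces in N, time in s.
With the tool pointing down it reaches from about 350 to 875 mm from the base axis. Payload 4.2 kg.
Tool frame: the origin (TCP) lies midway between the tips of the shut fingers; the grasp point (between the pads) lies 19 mm behind it; z points along the fingers, y is the line along which they close (so a half turn about z gives the same grasp; the last joint's range is limited). The gripper opens to 85 mm and grips with 20 to 120 N. Pads are 22 mm wide; open, the fingers measure 114 mm over their backs; the gripper's body (76 mm by 85 mm) begins 54 mm behind the grasp point. The pads swing forward as they close: fully open they stand 13 mm farther back than shut.
Start: joints at [-0.886, 0.385, 0.008, 0, -1.194, -0.259], TCP at [258.168, -569.165, 231.312] pointing down, gripper open.
Joint ranges: [-3.14, 3.14], [-1.21, 2.06], [-1.07, 1.41], [-3.16, 2.05], [-2.99, -0.16], [-3.1, 3.1]. Speed limits (rad/s): [2.79, 2.79, 3.14, 3.14, 3.14, 3.14].

## Interface

Orientations are given as a unit quaternion [x, y, z, w].
In Python, from bench import arm gives the robot as it stands. The module is installed in compiled form; this text tells all that it offers.
- The arm moves only by the shell command python3 -m handwheel 'ROWS' [OPENING]. ROWS is JSON, a list of rows, each an object of numbers: "x", "y", "z": the shift along the world's x, y, z each as a share of 20 cm, from -1 to 1; "ax", "ay", "az": the turn, a rotation vector about the world's x, y, z each as a share of 90 degrees, from -1 to 1. In form: [{"x": .., "y": .., "z": .., "ax": .., "ay": .., "az": ..}, ...]. A call has exactly 8 rows; each row shifts and turns the commanded pose from where the row before left it; what a row does not reach is not made up. A row lasts 1/10 s, in which the tool goes at most 50 mm and 8.59 degrees, less where a joint would pass 70% of its speed; a pose out of reach is approached as far as the arm can. A call with a number of a shift or a turn outside -1 to 1 is refused whole. A call with a gripper value outside its range is refused whole. OPENING is the opening, from -1 (shut) to 1 (fully open), set as the call begins (- or left out, the last holds). The fingers move at their own pace and stop on an object; the grip force is fixed at half the most. Time passes only in rows, so rows that do not move let the fingers close, or fill a call up. It gives the time, the measured TCP pose, the force, the opening and the grip force at its end, in the units of the state.
- arm.read_state(): the state, without advancing time (a new reading comes with each control period).
- arm.get_image(name): name is "scene" or "top" or "wrist"; returns the picture (480x640x3 uint8, red, green, blue); there is no depth.
- arm.camera_params(name): a dict with "K" (3x3 intrinsics, pixels), "position" and "orientation" of the camera in the world. Camera axes: x right, y down, z forward; pixel columns grow to the right and rows downward; lengths in mm; the calibration is good to about 2 mm. A picture is of the moment at which its call begins: read the wrist's pose just before it. camera_params takes no time and is no camera call; for the wrist camera it gives the pose at the moment of the call.
- arm.job_done(): hands the job in; it is judged then, once.
The state is a dict: "clock": time; "joints": joint angles; "joint_vel": joint speeds; "joint_efforts": joint torques, N m; "position": TCP position; "ee_rot": TCP orientation; "contact_force": force on the tool from outside, world axes, zero at the start; "wrist_torque": the same for the moment, N m; "gripper_width": finger opening in mm; "grasp_force": force on a finger pad.
Only numpy, scipy, OpenCV 4.12 (cv2) and the standard library are available. Lean on these libraries where they do the work, as an engineer would, in place of code of your own. Each camera call takes 0.05 s, during which the arm holds its last target. There are 200 camera calls.

## Task

Switch the appliances back on: throw all three levers of the white isolator bank over towards the robot, each fully home against its stop, then let go. The bank frees its levers only in a certain order, which you must find out by feel or by sight, so try them gently and never force a lever that is held. The pipes above the bank leave no room for an upright tool; leave the jar, the mug and the green carton standing where they are.

Things in the scene. Friction and masses are not known exactly. Their poses are not given: they have to be found in the camera images.
- bank: white enclosure fixed on the worktop, bank x from -85 to +145 mm, y from -190 to +190 mm, 60 mm high, three levers 130 mm apart standing out of its top. Origin on the worktop under the middle lever's hinge; x points towards the robot (yaw about pi), the way the levers are thrown; y to the right as the robot sees it, z up
- pipe (a point): middle of the near one of two lagged grey pipes, 40 mm in diameter, fixed to the bank, along its y from -230 to +230 mm (then copper legs, at y = +-260 mm), at bank x = 68 and 118 mm, axes 242 mm above the worktop. An upright gripper strikes them before a lever is home; one tilted 35 to 45 degrees, its fingertips pointing towards the robot and its body leaning away, passes below
- lever_blue (a joint): blue lever (right as the robot sees it), rad: 0 = off, leaning 0.45 rad away from the robot; 0.9 = fully thrown, leaning 0.45 rad towards it; hard stops. Hinge parallel to bank y, 35 mm above the worktop, bank x = 0. Stem 14 x 8 mm, 150 mm from hinge to grip centre. Stays where left. Free: 2 to 4 N at the grip moves it; held: it stops dead at 0.1 to 0.2 rad.
- grip_blue (a point): centre of the blue lever's grip, a cylinder 24 mm in diameter and 40 mm long that lies parallel to bank y; at bank y = 130 mm. Off: bank x = -65 mm, z = 170 mm; fully thrown: bank x = +65 mm, z = 170 mm; upright between them z = 185 mm
- lever_white (a joint): white lever (in the middle), rad: 0 = off, leaning 0.45 rad away from the robot; 0.9 = fully thrown, leaning 0.45 rad towards it; hard stops. Hinge parallel to bank y, 35 mm above the worktop, bank x = 0. Stem 14 x 8 mm, 150 mm from hinge to grip centre. Stays where left. Free: 2 to 4 N at the grip moves it; held: it stops dead at 0.1 to 0.2 rad.
- grip_white (a point): centre of the white lever's grip, a cylinder 24 mm in diameter and 40 mm long that lies parallel to bank y; at bank y = 0 mm. Off: bank x = -65 mm, z = 170 mm; fully thrown: bank x = +65 mm, z = 170 mm; upright between them z = 185 mm
- lever_orange (a joint): orange lever (left as the robot sees it), rad: 0 = off, leaning 0.45 rad away from the robot; 0.9 = fully thrown, leaning 0.45 rad towards it; hard stops. Hinge parallel to bank y, 35 mm above the worktop, bank x = 0. Stem 14 x 8 mm, 150 mm from hinge to grip centre. Stays where left. Free: 2 to 4 N at the grip moves it; held: it stops dead at 0.1 to 0.2 rad.
- grip_orange (a point): centre of the orange lever's grip, a cylinder 24 mm in diameter and 40 mm long that lies parallel to bank y; at bank y = -130 mm. Off: bank x = -65 mm, z = 170 mm; fully thrown: bank x = +65 mm, z = 170 mm; upright between them z = 185 mm
- catch_p: one of four grey sequence cartridges, 46 x 80 x 66 mm (bank x, y, z), top 126 mm above the worktop; origin under its centre, on the enclosure's top. Two stand between the levers (bank x = 0, y = +65 and -65 mm) and set the order; two spares stand under the pipes, at bank x = 115 mm, and do nothing. Which stand where varies
- catch_q: another sequence cartridge. A red tongue 18 mm high (underside 82 or 103 mm above the worktop, a steel block inside) sticks out 39 mm from its bank +y or -y side; between the levers it lies across in front of that neighbour's stem and holds that lever until the lever on the cartridge's other side is thrown, which draws the tongue 24 mm in
- catch_r: another sequence cartridge. So of two neighbouring levers one always waits for the other; a tongue clears once the other lever is past about three quarters of its swing
- catch_s: another sequence cartridge. More than about 33 N on the grip of a held lever (100 N on the tongue) damages it
- jar: bystander: amber glass jar with a steel cap, 64 mm in diameter, 95 mm high, origin under its centre; close to the right end of the bank as the robot sees it
- mug: bystander: blue mug, 80 mm in diameter, 90 mm high, origin under its centre; left of the bank as the robot sees it
- carton: bystander: green plastic carton 70 x 120 x 100 mm high, origin under its centre; right of the bank as the robot sees it

How it is judged (in metres and radians):
At the end, for the whole second after the job is handed in: All three levers stand at more than 0.85 rad of their 0.90 rad swing and are at rest (value of joint each of lever_blue, lever_white, lever_orange above 0.85 rad and velocity of joint each of lever_blue, lever_white, lever_orange below 0.05 rad/s); the robot touches nothing.
It fails at once if a held lever is forced: more than 100 N on a cartridge or its tongue (about 33 N at the grip) (contact force between any of catch_p, catch_q, catch_r, catch_s and anything else above 100 N).
It fails at once if the jar is moved more than 30 mm or tipped more than 0.5 rad (distance of jar from where it was at the start of the episode above 0.03 m or angle between jar's own z axis and vertical above 0.5 rad).
It fails at once if the mug is moved more than 30 mm or tipped more than 0.5 rad (distance of mug from where it was at the start of the episode above 0.03 m or angle between mug's own z axis and vertical above 0.5 rad).
It fails at once if the carton is moved more than 30 mm or tipped more than 0.5 rad (distance of carton from where it was at the start of the episode above 0.03 m or angle between carton's own z axis and vertical above 0.5 rad).
It also fails if it takes over 64 s, if anything falls off the work surface, if the arm or the gripper's body presses on something with over 40 N, if the wrist force passes 120 N, or if a joint passes its speed limit or range.

## Working session

There is one attempt and no reset: what is moved stays moved. The work goes in short steps, Python scripts to look and compute and a shell command to move; the robot and the scene stay as the last step left them, time stands still between calls to the robot, and variables do not carry over. Pictures are saved under pics/ and viewed, at most 10 in all, crops included, and the job is handed in when it is done.

```bash
mkdir -p pics
python3 - <<'E'
from bench import arm
import cv2
for n in("scene","top"):
    im=arm.get_image(n); cv2.imwrite(f"pics/{n}0.png",im[:,:,::-1]); p=arm.camera_params(n); print(n,p)
print(arm.read_state())
E
```

```text
scene {'K': array([[573.65575483,   0.        , 323.2645558 ],
       [  0.        , 573.65575483, 243.41288164],
       [  0.        ,   0.        ,   1.        ]]), 'position': array([1547.23956445, -353.68205041, 1087.11937749]), 'orientation': array([ 0.73703324,  0.5441876 , -0.23018843, -0.32810844])}
top {'K': array([[559.63647478,   0.        , 333.50243121],
       [  0.        , 559.63647478, 226.31771749],
       [  0.        ,   0.        ,   1.        ]]), 'position': array([4.29932258e+02, 3.34978948e-01, 1.24909337e+03]), 'orientation': array([ 0.71274391, -0.69833293,  0.05246653, -0.03967995])}
{'clock': 0.1, 'joints': array([-8.86401441e-01,  3.85475351e-01,  6.73657782e-03, -4.46984180e-04,
       -1.19403077e+00, -2.58598401e-01]), 'joint_vel': array([-0.00124787, -0.00168375,  0.00237378,  0.00216213, -0.00075928,
        0.00115348]), 'joint_efforts': array([-4.03412787e-04, -3.93319094e+01,  1.88929850e+01,  4.19804201e+00,
       -2.57424879e-03,  2.58399403e-06]), 'position': array([ 257.94184373, -568.69282598,  230.32167391]), 'ee_rot': array([-2.11212913e-01,  9.77439558e-01,  9.73314394e-04, -2.63067405e-04]), 'contact_force': array([-0.11636799, -0.70909944, -0.14571957]), 'wrist_torque': array([-0.0079756 , -0.02146212, -0.02322691]), 'grasp_force': 0.0, 'gripper_width': 84.9847943953665}
```

View pics/scene0.png

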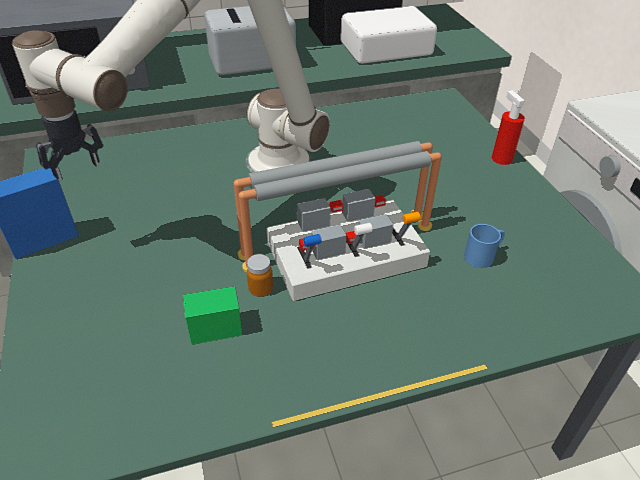

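View pics/top0.png

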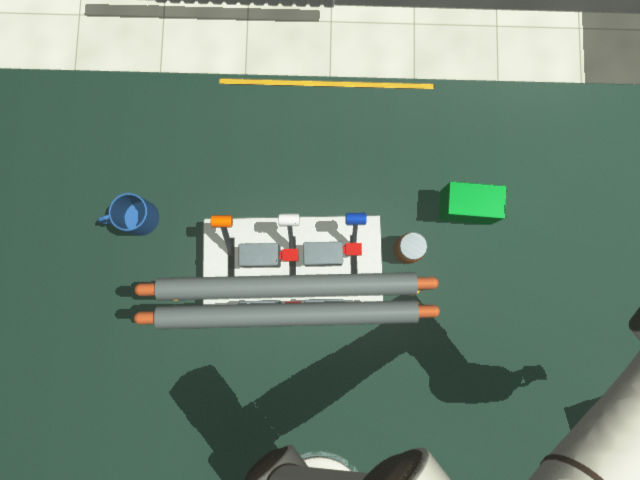

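The top view shows orange at (222,221), white at (289,219) and blue at (356,218), all off. Cartridge tongues are at (290,255), across white with its cartridge on orange's side, and at (353,249), across blue with its cartridge on white's side. So the order is orange, white, blue. Next I locate the grips.

```bash
cat > h.py <<'E'
import cv2,numpy as np
from scipy.spatial.transform import Rotation as R
from bench import arm
def ray(n,u,v,z):
    p=arm.camera_params(n);d=R.from_quat(p['orientation']).as_matrix()@np.linalg.solve(p['K'],[u,v,1.]);o=np.array(p['position'])
    return o+d*(z-o[2])/d[2]
def blob(hsv,lo,hi,box):
    m=cv2.inRange(hsv,np.array(lo),np.array(hi));k=np.zeros_like(m);x0,y0,x1,y1=box;k[y0:y1,x0:x1]=m[y0:y1,x0:x1]
    n,_,s,c=cv2.connectedComponentsWithStats(k);i=1+s[1:,4].argmax();return c[i],s[i,4]
E
python3 - <<'E'
from h import *
np.set_printoptions(precision=1,suppress=True)
def go(n,f,B):
    hsv=cv2.cvtColor(cv2.imread(f),cv2.COLOR_BGR2HSV)
    for k,(lo,hi,b) in B.items():
        c,a=blob(hsv,lo,hi,b);print(n,k,c,a,ray(n,*c,173))
O=((5,150,100),(20,255,255));B=((105,150,60),(125,255,255));W=((0,0,170),(179,50,255))
go('top','pics/top0.png',{'o':(*O,(200,205,245,235)),'b':(*B,(335,205,375,230)),'w':(*W,(270,205,305,217+9))})
go('scene','pics/scene0.png',{'o':(*O,(398,205,425,228)),'b':(*B,(295,225,330,250)),'w':(*W,(352,218,375,238))})
# jar/carton
print(ray('top',412,247,95),ray('top',477,203,100),ray('top',130,213,90))
E
```

```text
top o [221.1 220.7] 238 [577.5 199.8 173. ]
top b [355.9 218. ] 204 [588.5 -61.  173. ]
top w [288.7 219.8] 334 [582.2  69.3 173. ]
scene o [411.4 216.8] 168 [578.6 199.5 173. ]
scene b [312.1 239.8] 157 [589.9 -61.3 173. ]
scene w [363.4 225.4] 207 [575.3  73.6 173. ]
[ 541.8 -182.9   95. ] [ 636.6 -318.4  100. ] [600.9 404.8  90. ]
```

```bash
python3 -m handwheel '[{"z":0.22,"az":-0.081},{"z":0.22,"az":-0.081},{"z":0.22,"az":-0.08},{"z":0.2},{"x":0.1,"y":0.2},{"x":0.1,"y":0.2},{"x":0.1,"y":0.2},{"x":0.1,"y":0.2}]' -1
python3 -m handwheel '[{"x":0.1,"y":0.2,"ay":0.09},{"x":0.1,"y":0.2,"ay":0.09},{"x":0.1,"y":0.2,"ay":0.09},{"x":0.1,"y":0.2,"ay":0.09},{"x":0.1,"y":0.2,"ay":0.09},{"x":0.1,"y":0.2},{"x":0.1,"y":0.2},{"x":0.1,"y":0.2}]'
python3 -c "
from h import *;s=arm.read_state();print(R.from_quat(s['ee_rot']).as_matrix().round(3),s['joints'].round(2),s['position'])"
```

```text
[[-0.911 -0.413 -0.001]
 [-0.413  0.911  0.002]
 [ 0.     0.002 -1.   ]] [-0.89  0.39  0.01 -0.   -1.19 -0.26] [ 257.94184373 -568.69282598  230.32167391]invalid input at $[0]: expected keys x, y, z, ax, ay, az
invalid input at $[0]: expected keys x, y, z, ax, ay, az
```

All six keys are required.

```bash
python3 -m handwheel '[{"x":0,"y":0,"z":0.22,"ax":0,"ay":0,"az":-0.08},{"x":0,"y":0,"z":0.22,"ax":0,"ay":0,"az":-0.08},{"x":0,"y":0,"z":0.22,"ax":0,"ay":0,"az":-0.08},{"x":0,"y":0,"z":0.2,"ax":0,"ay":0,"az":0},{"x":0.1,"y":0.2,"z":0,"ax":0,"ay":0,"az":0},{"x":0.1,"y":0.2,"z":0,"ax":0,"ay":0,"az":0},{"x":0.1,"y":0.2,"z":0,"ax":0,"ay":0,"az":0},{"x":0.1,"y":0.2,"z":0,"ax":0,"ay":0,"az":0}]' -1
python3 -m handwheel '[{"x":0.1,"y":0.2,"z":0,"ax":0,"ay":0.09,"az":0},{"x":0.1,"y":0.2,"z":0,"ax":0,"ay":0.09,"az":0},{"x":0.1,"y":0.2,"z":0,"ax":0,"ay":0.09,"az":0},{"x":0.1,"y":0.2,"z":0,"ax":0,"ay":0.09,"az":0},{"x":0.1,"y":0.2,"z":0,"ax":0,"ay":0.09,"az":0},{"x":0.1,"y":0.2,"z":0,"ax":0,"ay":0,"az":0},{"x":0.1,"y":0.2,"z":0,"ax":0,"ay":0,"az":0},{"x":0.1,"y":0.2,"z":0,"ax":0,"ay":0,"az":0}]'
python3 -c "
from h import *;s=arm.read_state();print(R.from_quat(s['ee_rot']).as_matrix().round(3),s['joints'].round(2),s['position'])"
```

```text
clock: 0.9
position: [338.4, -407.5, 402.7]
ee_rot: [-0.024, 1.0, 0.0, -0.0]
contact_force: [0.9, 0.1, -0.1]
gripper_width: 0.1
grasp_force: 0.0
clock: 1.7
position: [499.0, -87.2, 402.4]
ee_rot: [-0.023, 0.938, 0.008, -0.347]
contact_force: [0.4, -1.1, 1.2]
gripper_width: 0.1
grasp_force: 0.0
[[-0.758 -0.037 -0.651]
 [-0.049  0.999 -0.   ]
 [ 0.65   0.032 -0.759]] [ 0.1   0.48  0.43 -0.09 -2.23 -1.65] [499.0339264  -87.22495748 402.39675726]
```

```bash
python3 -m handwheel '[{"x":0.09,"y":0.18,"z":0,"ax":0,"ay":0,"az":0},{"x":0.09,"y":0.18,"z":0,"ax":0,"ay":0,"az":0},{"x":0.09,"y":0.18,"z":0,"ax":0,"ay":0,"az":0},{"x":0.09,"y":0.18,"z":0,"ax":0,"ay":0,"az":0},{"x":0.09,"y":0.18,"z":0,"ax":0,"ay":0,"az":0},{"x":0.09,"y":0.18,"z":0,"ax":0,"ay":0,"az":0},{"x":0.09,"y":0.18,"z":0,"ax":0,"ay":0,"az":0},{"x":0.09,"y":0.18,"z":0,"ax":0,"ay":0,"az":0}]'
python3 -m handwheel '[{"x":0,"y":0,"z":-0.15,"ax":0,"ay":0,"az":0},{"x":0,"y":0,"z":-0.15,"ax":0,"ay":0,"az":0},{"x":0,"y":0,"z":-0.15,"ax":0,"ay":0,"az":0},{"x":0,"y":0,"z":-0.15,"ax":0,"ay":0,"az":0},{"x":0,"y":0,"z":-0.15,"ax":0,"ay":0,"az":0},{"x":0,"y":0,"z":-0.15,"ax":0,"ay":0,"az":0},{"x":0,"y":0,"z":-0.15,"ax":0,"ay":0,"az":0},{"x":0,"y":0,"z":-0.15,"ax":0,"ay":0,"az":0}]'
python3 -c "
from h import *;s=arm.read_state();print(R.from_quat(s['ee_rot']).as_matrix().round(3)[:,2],s['joints'].round(2),s['position'])
cv2.imwrite('pics/s1.png',arm.get_image('scene')[:,:,::-1])"
```

```text
clock: 2.5
position: [642.3, 200.4, 402.9]
ee_rot: [-0.023, 0.938, 0.008, -0.347]
contact_force: [0.9, 1.3, -0.2]
gripper_width: 0.3
grasp_force: 0.0
clock: 3.3
position: [641.8, 198.8, 161.4]
ee_rot: [-0.023, 0.938, 0.008, -0.347]
contact_force: [-0.6, -0.7, -0.5]
gripper_width: -0.3
grasp_force: 0.0
[-0.65 -0.   -0.76] [ 0.41  0.89  0.7  -0.29 -2.02 -1.98] [641.80409271 198.80539495 161.39084973]
```

View pics/s1.png

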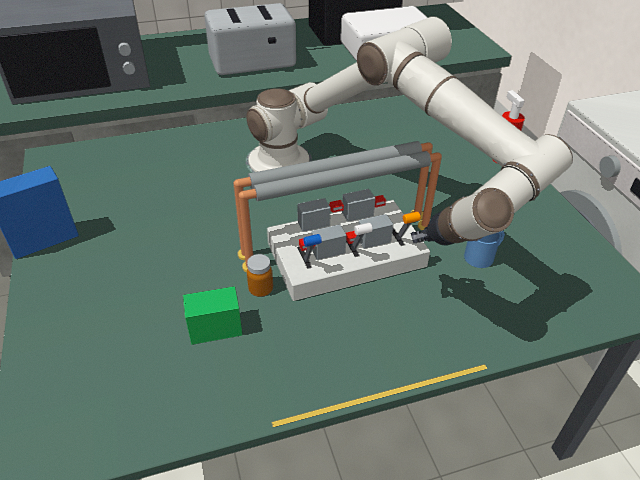

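Tip stands behind the orange grip (412,217), clear of the mug. I'll push orange along its arc.

```bash
python3 -m handwheel '[{"x":-0.1,"y":0,"z":0,"ax":0,"ay":0,"az":0},{"x":-0.1,"y":0,"z":0,"ax":0,"ay":0,"az":0},{"x":-0.05,"y":0,"z":0.02,"ax":0,"ay":0,"az":0},{"x":-0.05,"y":0,"z":0.02,"ax":0,"ay":0,"az":0},{"x":-0.025,"y":0,"z":0.01,"ax":0,"ay":0,"az":0},{"x":0,"y":0,"z":0,"ax":0,"ay":0,"az":0},{"x":0,"y":0,"z":0,"ax":0,"ay":0,"az":0},{"x":0,"y":0,"z":0,"ax":0,"ay":0,"az":0}]'
python3 -m handwheel '[{"x":-0.05,"y":-0.002,"z":0.015,"ax":0,"ay":0,"az":0},{"x":-0.05,"y":-0.002,"z":0.01,"ax":0,"ay":0,"az":0},{"x":-0.05,"y":-0.002,"z":0.01,"ax":0,"ay":0,"az":0},{"x":-0.05,"y":-0.002,"z":0,"ax":0,"ay":0,"az":0},{"x":-0.05,"y":-0.002,"z":0,"ax":0,"ay":0,"az":0},{"x":-0.05,"y":-0.002,"z":0,"ax":0,"ay":0,"az":0},{"x":0,"y":0,"z":0,"ax":0,"ay":0,"az":0},{"x":0,"y":0,"z":0,"ax":0,"ay":0,"az":0}]'
python3 -c "
from h import *
a=arm.get_image('scene')[140:300,230:450,::-1];cv2.imwrite('pics/s2.png',cv2.resize(a,None,fx=3,fy=3))"
```

```text
clock: 4.15
position: [577.3, 198.8, 172.9]
ee_rot: [-0.023, 0.938, 0.008, -0.346]
contact_force: [-0.6, 0.1, 0.7]
gripper_width: 0.2
grasp_force: 0.0
clock: 4.95
position: [516.8, 196.5, 180.2]
ee_rot: [-0.023, 0.938, 0.008, -0.346]
contact_force: [0.2, 0.0, -0.5]
gripper_width: -0.3
grasp_force: 0.0
```

View pics/s2.png

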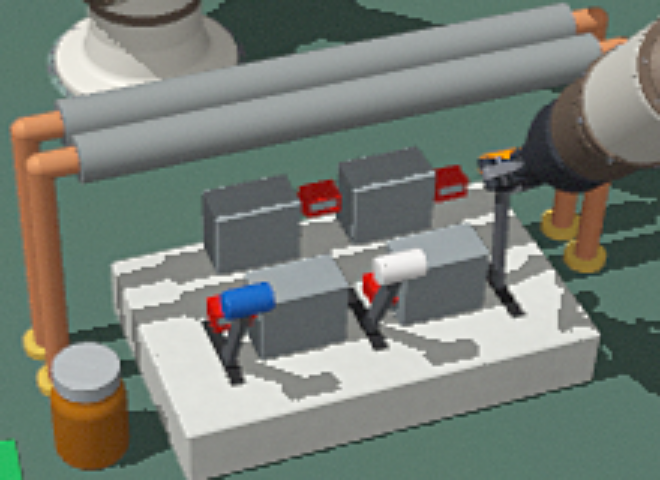

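Orange is free and now about upright, with its grip at crop (497,160). I'll continue to the stop.

```bash
python3 -m handwheel '[{"x":-0.045,"y":-0.002,"z":-0.003,"ax":0,"ay":0,"az":0},{"x":-0.045,"y":-0.002,"z":-0.005,"ax":0,"ay":0,"az":0},{"x":-0.045,"y":-0.002,"z":-0.01,"ax":0,"ay":0,"az":0},{"x":-0.045,"y":-0.002,"z":-0.015,"ax":0,"ay":0,"az":0},{"x":-0.03,"y":-0.002,"z":-0.015,"ax":0,"ay":0,"az":0},{"x":0,"y":0,"z":0,"ax":0,"ay":0,"az":0},{"x":0,"y":0,"z":0,"ax":0,"ay":0,"az":0},{"x":0,"y":0,"z":0,"ax":0,"ay":0,"az":0}]'
python3 -m handwheel '[{"x":-0.01,"y":0,"z":-0.005,"ax":0,"ay":0,"az":0},{"x":-0.01,"y":0,"z":-0.005,"ax":0,"ay":0,"az":0},{"x":-0.01,"y":0,"z":-0.005,"ax":0,"ay":0,"az":0},{"x":0,"y":0,"z":0,"ax":0,"ay":0,"az":0},{"x":0,"y":0,"z":0,"ax":0,"ay":0,"az":0},{"x":0,"y":0,"z":0,"ax":0,"ay":0,"az":0},{"x":0,"y":0,"z":0,"ax":0,"ay":0,"az":0},{"x":0,"y":0,"z":0,"ax":0,"ay":0,"az":0}]'
```

```text
clock: 5.8
position: [475.1, 194.4, 170.6]
ee_rot: [-0.023, 0.938, 0.008, -0.346]
contact_force: [0.3, 1.0, 0.2]
gripper_width: -0.1
grasp_force: 0.0
clock: 6.6
position: [469.1, 194.5, 167.6]
ee_rot: [-0.023, 0.938, 0.008, -0.346]
contact_force: [-0.2, 0.1, -0.5]
gripper_width: 0.1
grasp_force: 0.0
```

Creep on until the stop is felt.

```bash
for i in 1 2 3; do python3 -m handwheel '[{"x":-0.01,"y":0,"z":-0.004,"ax":0,"ay":0,"az":0},{"x":-0.005,"y":0,"z":-0.002,"ax":0,"ay":0,"az":0},{"x":0,"y":0,"z":0,"ax":0,"ay":0,"az":0},{"x":0,"y":0,"z":0,"ax":0,"ay":0,"az":0},{"x":0,"y":0,"z":0,"ax":0,"ay":0,"az":0},{"x":0,"y":0,"z":0,"ax":0,"ay":0,"az":0},{"x":0,"y":0,"z":0,"ax":0,"ay":0,"az":0},{"x":0,"y":0,"z":0,"ax":0,"ay":0,"az":0}]' | grep -E 'pos|force: \['; done
python3 -c "
from h import *
a=arm.get_image('scene')[140:300,230:450,::-1];cv2.imwrite('pics/s3.png',cv2.resize(a,None,fx=3,fy=3))"
```

```text
position: [468.7, 194.5, 167.4]
contact_force: [6.2, 0.3, 4.6]
position: [468.5, 194.5, 167.4]
contact_force: [12.6, -1.2, 8.3]
position: [468.2, 194.6, 167.3]
contact_force: [19.6, -1.0, 12.4]
```

View pics/s3.png

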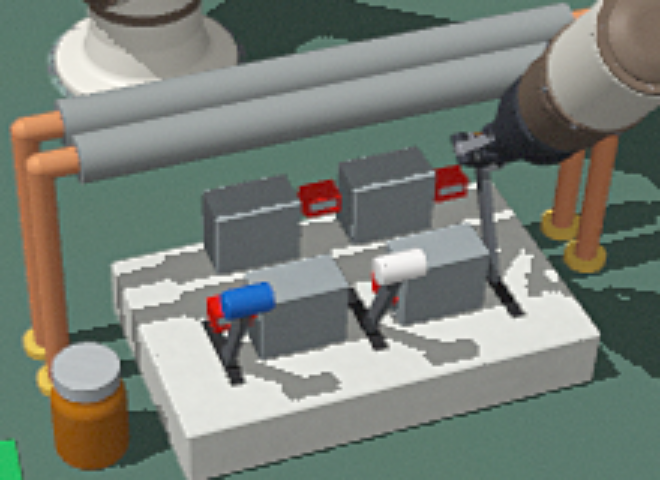

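Orange is home: force rises at the predicted position and the tongue in front of white is drawn in. Back off and move to white.

```bash
python3 -m handwheel '[{"x":0.1,"y":0,"z":0,"ax":0,"ay":0,"az":0},{"x":0.19,"y":0,"z":0,"ax":0,"ay":0,"az":0},{"x":0.19,"y":0,"z":0,"ax":0,"ay":0,"az":0},{"x":0.19,"y":0,"z":0,"ax":0,"ay":0,"az":0},{"x":0.19,"y":0,"z":0,"ax":0,"ay":0,"az":0},{"x":0,"y":-0.2,"z":-0.03,"ax":0,"ay":0,"az":0},{"x":0,"y":-0.2,"z":0,"ax":0,"ay":0,"az":0},{"x":0,"y":-0.22,"z":0,"ax":0,"ay":0,"az":0}]'
python3 -m handwheel '[{"x":-0.1,"y":0,"z":0.01,"ax":0,"ay":0,"az":0},{"x":-0.1,"y":0,"z":0.01,"ax":0,"ay":0,"az":0},{"x":-0.04,"y":0,"z":0.015,"ax":0,"ay":0,"az":0},{"x":-0.03,"y":0,"z":0.015,"ax":0,"ay":0,"az":0},{"x":-0.02,"y":0,"z":0.01,"ax":0,"ay":0,"az":0},{"x":0,"y":0,"z":0,"ax":0,"ay":0,"az":0},{"x":0,"y":0,"z":0,"ax":0,"ay":0,"az":0},{"x":0,"y":0,"z":0,"ax":0,"ay":0,"az":0}]'
```

```text
clock: 9.85
position: [632.0, 69.8, 156.6]
ee_rot: [-0.024, 0.938, 0.008, -0.347]
contact_force: [0.8, 0.4, -0.3]
gripper_width: 0.0
grasp_force: 0.0
clock: 10.65
position: [574.2, 70.7, 169.9]
ee_rot: [-0.023, 0.938, 0.008, -0.346]
contact_force: [-0.3, -0.4, -0.2]
gripper_width: 0.1
grasp_force: 0.0
```

```bash
python3 -m handwheel '[{"x":-0.03,"y":-0.001,"z":0.01,"ax":0,"ay":0,"az":0},{"x":-0.03,"y":-0.001,"z":0.01,"ax":0,"ay":0,"az":0},{"x":-0.02,"y":-0.001,"z":0.01,"ax":0,"ay":0,"az":0},{"x":0,"y":0,"z":0,"ax":0,"ay":0,"az":0},{"x":0,"y":0,"z":0,"ax":0,"ay":0,"az":0},{"x":0,"y":0,"z":0,"ax":0,"ay":0,"az":0},{"x":0,"y":0,"z":0,"ax":0,"ay":0,"az":0},{"x":0,"y":0,"z":0,"ax":0,"ay":0,"az":0}]'
```

```text
clock: 11.45
position: [558.1, 69.8, 176.0]
ee_rot: [-0.023, 0.938, 0.008, -0.346]
contact_force: [-0.8, -0.4, -0.1]
gripper_width: -0.1
grasp_force: 0.0
```

White moves freely past the holding range. Continue.

```bash
python3 -m handwheel '[{"x":-0.05,"y":-0.002,"z":0.01,"ax":0,"ay":0,"az":0},{"x":-0.05,"y":-0.002,"z":0.01,"ax":0,"ay":0,"az":0},{"x":-0.05,"y":-0.002,"z":0.005,"ax":0,"ay":0,"az":0},{"x":-0.05,"y":-0.002,"z":0,"ax":0,"ay":0,"az":0},{"x":-0.045,"y":-0.002,"z":-0.005,"ax":0,"ay":0,"az":0},{"x":-0.045,"y":-0.002,"z":-0.01,"ax":0,"ay":0,"az":0},{"x":0,"y":0,"z":0,"ax":0,"ay":0,"az":0},{"x":0,"y":0,"z":0,"ax":0,"ay":0,"az":0}]'
python3 -m handwheel '[{"x":-0.045,"y":-0.002,"z":-0.015,"ax":0,"ay":0,"az":0},{"x":-0.045,"y":-0.002,"z":-0.02,"ax":0,"ay":0,"az":0},{"x":-0.02,"y":0,"z":-0.01,"ax":0,"ay":0,"az":0},{"x":0,"y":0,"z":0,"ax":0,"ay":0,"az":0},{"x":0,"y":0,"z":0,"ax":0,"ay":0,"az":0},{"x":0,"y":0,"z":0,"ax":0,"ay":0,"az":0},{"x":0,"y":0,"z":0,"ax":0,"ay":0,"az":0},{"x":0,"y":0,"z":0,"ax":0,"ay":0,"az":0}]'
```

```text
clock: 12.25
position: [499.6, 67.3, 178.2]
ee_rot: [-0.023, 0.938, 0.008, -0.347]
contact_force: [-0.5, 0.3, 0.1]
gripper_width: -0.1
grasp_force: 0.0
clock: 13.05
position: [478.3, 66.6, 169.0]
ee_rot: [-0.023, 0.938, 0.008, -0.346]
contact_force: [-0.9, 0.4, -0.6]
gripper_width: 0.6
grasp_force: 0.0
```

```bash
for i in 1 2 3; do python3 -m handwheel '[{"x":-0.01,"y":0,"z":-0.004,"ax":0,"ay":0,"az":0},{"x":-0.01,"y":0,"z":-0.003,"ax":0,"ay":0,"az":0},{"x":0,"y":0,"z":0,"ax":0,"ay":0,"az":0},{"x":0,"y":0,"z":0,"ax":0,"ay":0,"az":0},{"x":0,"y":0,"z":0,"ax":0,"ay":0,"az":0},{"x":0,"y":0,"z":0,"ax":0,"ay":0,"az":0},{"x":0,"y":0,"z":0,"ax":0,"ay":0,"az":0},{"x":0,"y":0,"z":0,"ax":0,"ay":0,"az":0}]' | grep -E 'pos|force: \['; done
```

```text
position: [474.2, 66.7, 167.7]
contact_force: [1.5, -0.6, -0.7]
position: [473.8, 66.7, 167.5]
contact_force: [10.0, -0.9, 4.4]
position: [473.6, 66.7, 167.4]
contact_force: [18.3, -0.3, 9.5]
```

White is home. On to blue.

```bash
python3 -m handwheel '[{"x":0.1,"y":0,"z":0,"ax":0,"ay":0,"az":0},{"x":0.19,"y":0,"z":0,"ax":0,"ay":0,"az":0},{"x":0.19,"y":0,"z":0,"ax":0,"ay":0,"az":0},{"x":0.19,"y":0,"z":0,"ax":0,"ay":0,"az":0},{"x":0.2,"y":0,"z":0,"ax":0,"ay":0,"az":0},{"x":0,"y":-0.2,"z":-0.03,"ax":0,"ay":0,"az":0},{"x":0,"y":-0.2,"z":0,"ax":0,"ay":0,"az":0},{"x":0,"y":-0.23,"z":0,"ax":0,"ay":0,"az":0}]'
python3 -m handwheel '[{"x":-0.1,"y":0,"z":0.01,"ax":0,"ay":0,"az":0},{"x":-0.1,"y":0,"z":0.01,"ax":0,"ay":0,"az":0},{"x":-0.04,"y":0,"z":0.015,"ax":0,"ay":0,"az":0},{"x":-0.03,"y":0,"z":0.015,"ax":0,"ay":0,"az":0},{"x":-0.02,"y":0,"z":0.01,"ax":0,"ay":0,"az":0},{"x":0,"y":0,"z":0,"ax":0,"ay":0,"az":0},{"x":0,"y":0,"z":0,"ax":0,"ay":0,"az":0},{"x":0,"y":0,"z":0,"ax":0,"ay":0,"az":0}]'
python3 -m handwheel '[{"x":-0.03,"y":-0.001,"z":0.01,"ax":0,"ay":0,"az":0},{"x":-0.03,"y":-0.001,"z":0.01,"ax":0,"ay":0,"az":0},{"x":-0.02,"y":-0.001,"z":0.01,"ax":0,"ay":0,"az":0},{"x":0,"y":0,"z":0,"ax":0,"ay":0,"az":0},{"x":0,"y":0,"z":0,"ax":0,"ay":0,"az":0},{"x":0,"y":0,"z":0,"ax":0,"ay":0,"az":0},{"x":0,"y":0,"z":0,"ax":0,"ay":0,"az":0},{"x":0,"y":0,"z":0,"ax":0,"ay":0,"az":0}]'
```

```text
clock: 16.25
position: [639.8, -59.7, 157.8]
ee_rot: [-0.024, 0.937, 0.008, -0.347]
contact_force: [0.8, -0.4, 0.5]
gripper_width: 0.2
grasp_force: 0.0
clock: 17.05
position: [582.1, -59.1, 170.7]
ee_rot: [-0.023, 0.938, 0.008, -0.347]
contact_force: [0.1, -0.6, -0.2]
gripper_width: 0.2
grasp_force: 0.0
clock: 17.85
position: [566.1, -60.0, 176.8]
ee_rot: [-0.023, 0.938, 0.008, -0.346]
contact_force: [-0.5, 0.0, 0.0]
gripper_width: -0.4
grasp_force: 0.0
```

```bash
python3 -m handwheel '[{"x":-0.05,"y":-0.002,"z":0.01,"ax":0,"ay":0,"az":0},{"x":-0.05,"y":-0.002,"z":0.01,"ax":0,"ay":0,"az":0},{"x":-0.05,"y":-0.002,"z":0.005,"ax":0,"ay":0,"az":0},{"x":-0.05,"y":-0.002,"z":0,"ax":0,"ay":0,"az":0},{"x":-0.045,"y":-0.002,"z":-0.005,"ax":0,"ay":0,"az":0},{"x":-0.045,"y":-0.002,"z":-0.01,"ax":0,"ay":0,"az":0},{"x":0,"y":0,"z":0,"ax":0,"ay":0,"az":0},{"x":0,"y":0,"z":0,"ax":0,"ay":0,"az":0}]'
python3 -m handwheel '[{"x":-0.045,"y":-0.002,"z":-0.015,"ax":0,"ay":0,"az":0},{"x":-0.045,"y":-0.002,"z":-0.02,"ax":0,"ay":0,"az":0},{"x":-0.03,"y":0,"z":-0.015,"ax":0,"ay":0,"az":0},{"x":0,"y":0,"z":0,"ax":0,"ay":0,"az":0},{"x":0,"y":0,"z":0,"ax":0,"ay":0,"az":0},{"x":0,"y":0,"z":0,"ax":0,"ay":0,"az":0},{"x":0,"y":0,"z":0,"ax":0,"ay":0,"az":0},{"x":0,"y":0,"z":0,"ax":0,"ay":0,"az":0}]'
for i in 1 2 3; do python3 -m handwheel '[{"x":-0.01,"y":0,"z":-0.004,"ax":0,"ay":0,"az":0},{"x":-0.01,"y":0,"z":-0.003,"ax":0,"ay":0,"az":0},{"x":0,"y":0,"z":0,"ax":0,"ay":0,"az":0},{"x":0,"y":0,"z":0,"ax":0,"ay":0,"az":0},{"x":0,"y":0,"z":0,"ax":0,"ay":0,"az":0},{"x":0,"y":0,"z":0,"ax":0,"ay":0,"az":0},{"x":0,"y":0,"z":0,"ax":0,"ay":0,"az":0},{"x":0,"y":0,"z":0,"ax":0,"ay":0,"az":0}]' | grep -E 'pos|force: \['; done
```

```text
clock: 18.65
position: [507.7, -62.5, 179.0]
ee_rot: [-0.023, 0.938, 0.008, -0.346]
contact_force: [0.1, 0.7, 0.0]
gripper_width: -0.2
grasp_force: 0.0
clock: 19.45
position: [484.3, -63.1, 168.8]
ee_rot: [-0.023, 0.938, 0.008, -0.346]
contact_force: [-0.4, 1.1, -0.5]
gripper_width: -0.1
grasp_force: 0.0
position: [480.2, -63.2, 167.5]
contact_force: [0.4, -0.6, -0.1]
position: [479.4, -63.2, 167.1]
contact_force: [8.9, -0.2, 4.3]
position: [479.1, -63.2, 167.0]
contact_force: [16.2, 1.0, 9.2]
```

All three have felt their stops. Back away and check.

```bash
python3 -m handwheel '[{"x":0.1,"y":0,"z":0,"ax":0,"ay":0,"az":0},{"x":0.19,"y":0,"z":0,"ax":0,"ay":0,"az":0},{"x":0.19,"y":0,"z":0,"ax":0,"ay":0,"az":0},{"x":0.19,"y":0,"z":0,"ax":0,"ay":0,"az":0},{"x":0.2,"y":0,"z":0.1,"ax":0,"ay":0,"az":0},{"x":0,"y":0,"z":0.2,"ax":0,"ay":0,"az":0},{"x":0,"y":0,"z":0.2,"ax":0,"ay":0,"az":0},{"x":0,"y":0,"z":0.2,"ax":0,"ay":0,"az":0}]'
python3 -m handwheel '[{"x":0,"y":-0.2,"z":0,"ax":0,"ay":0,"az":0},{"x":0,"y":-0.2,"z":0,"ax":0,"ay":0,"az":0},{"x":0,"y":-0.2,"z":0,"ax":0,"ay":0,"az":0},{"x":0,"y":-0.2,"z":0,"ax":0,"ay":0,"az":0},{"x":0,"y":-0.2,"z":0,"ax":0,"ay":0,"az":0},{"x":0,"y":0,"z":0,"ax":0,"ay":0,"az":0},{"x":0,"y":0,"z":0,"ax":0,"ay":0,"az":0},{"x":0,"y":0,"z":0,"ax":0,"ay":0,"az":0}]'
python3 -c "
from h import *
a=arm.get_image('scene')[140:300,230:450,::-1];cv2.imwrite('pics/s4.png',cv2.resize(a,None,fx=3,fy=3))"
```

```text
clock: 22.65
position: [645.9, -63.2, 305.2]
ee_rot: [-0.023, 0.937, 0.008, -0.348]
contact_force: [1.1, -0.3, -0.7]
gripper_width: 0.2
grasp_force: 0.0
clock: 23.45
position: [646.2, -262.3, 304.7]
ee_rot: [-0.023, 0.938, 0.009, -0.346]
contact_force: [0.4, 1.0, 0.5]
gripper_width: -0.5
grasp_force: 0.0
```

View pics/s4.png

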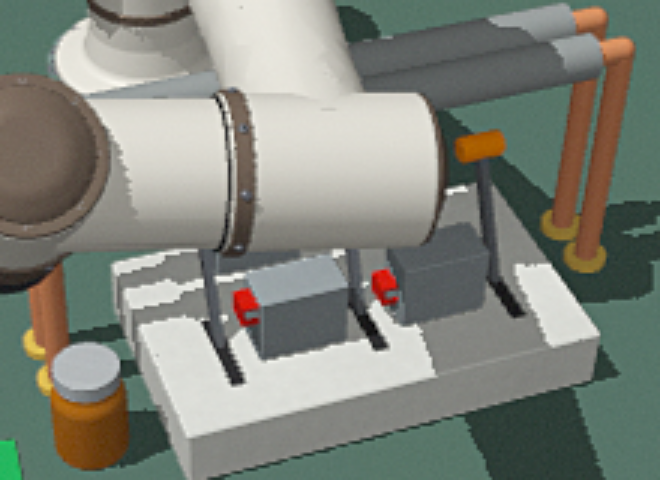

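All three stems lean towards the robot (orange grip at crop (480,147); blue and white stems parallel to it). Both tongues are drawn in, the jar hasn't moved and the tool is clear.

```bash
python3 -c "
from bench import arm;print(arm.job_done())"
```

```text
the job is handed in; nothing more can be done
None
```

I threw all three levers home against their stops in the order orange, white, blue, moved the tool clear and handed the job in at about 23.5 s; it returned no verdict, and the mug and carton were not in the last picture I took, though the arm felt no contact near them.

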